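# Stand up the tipped bottle and hold the cover plate ready over the row

## Task

One of the three white bottles in the bottle tray has tipped back against its pegs: stand it upright on the ring of its place again, in line with its two neighbours, and let go of it. Then take the three-holed metal cover plate by its handle, carry it over the beaker and the brown bottle without disturbing them, and finish holding it still and level about a centimetre above the three caps, every hole centred over its cap, touching neither bottles nor tray. Do not put it down or let go: the program ends while the robot holds the plate there.

Things in the scene. Friction and masses are not known exactly. Their poses are not given: they have to be found in the camera images.
- tray: white fixed bottle tray, 104 mm (x) by 214 mm (y), base 8 mm thick; origin at the underside, below the middle place. x roughly away from the robot, y along the row of places, z up. Front lip at x = -32 mm, 13 mm high. Behind each place, at x = 47 mm, two steel pegs 24 mm apart, 8 mm thick, tops 42 mm above the underside.
- place_right (a point): centre of the printed ring (47 mm across) of the place nearest the robot's right, on the tray's floor (8 mm above its underside); tray y = -70 mm. To its right stands a fixed stereo microscope, about half a metre tall: keep the arm clear of it, also on the way in from the right
- place_middle (a point): the same for the middle place; tray y = 0
- place_left (a point): the same for the left place; tray y = +70 mm. Gaps of 27 mm are left between standing bottles
- tipped_bottle: the tipped white reagent bottle, body 43 mm wide (straight to 45 mm up, shoulder to 63), 75 mm tall with its 26 mm wide cap, 50 g, loose; origin at the centre of its underside, z towards the cap. It leans about 45 degrees towards tray +x on the pegs of any one place, rear edge of the base on the floor, origin about over the ring's centre, 21 mm above the bench.
- tipped_bottle_cap (a point): centre of the top of the tipped bottle's cap, 75 mm along its axis
- bottle_a: a standing neighbour, white reagent bottle, body 43 mm wide (straight to 45 mm up, shoulder to 63), 75 mm tall with its 26 mm wide cap, 50 g, loose; origin at the centre of its underside, z towards the cap. It stands on one of the other two places.
- bottle_a_cap (a point): centre of the top of its cap
- bottle_b: the other standing neighbour, white reagent bottle, body 43 mm wide (straight to 45 mm up, shoulder to 63), 75 mm tall with its 26 mm wide cap, 50 g, loose; origin at the centre of its underside, z towards the cap. 
- bottle_b_cap (a point): centre of the top of its cap
- cover: bare metal cover plate, 64 mm (x) by 204 mm (y) by 6 mm, about 0.3 kg, three 42 mm through holes along y, 70 mm apart; same either way round. Origin at the centre of its underside, z up. Handle over the middle hole: posts at y = +-35 mm, grey bar along y, 14 mm wide, 84 mm long, 12 mm high, top at 54 mm. Lies on the bench left of beaker and brown bottle, its length roughly away from the robot.
- cover_grip (a point): centre of the handle bar, 48 mm above the plate's underside; grip it across the bar's 14 mm
- hole_right (a point): centre of the hole at plate y = -70 mm, at the underside
- hole_middle (a point): centre of the middle hole, at the underside
- hole_left (a point): centre of the hole at plate y = +70 mm, at the underside
- beaker: bystander: empty glass beaker, 54 mm wide, 68 mm tall, loose, between tray and plate; origin at the centre of its underside
- brown_bottle: bystander: brown bottle with screw cap, 45 mm wide, 80 mm tall, loose, between tray and plate; origin at the centre of its underside
Not all that is in view belongs to the job. What is shaped like the bottle_a but green or red is not meant.

How it is judged:
By the outcome, as a careful person would: the job done as asked, in the order asked, and still so for the second after the job is handed in, while the arm keeps its last pose, push and grip.
It also fails if it takes over 61 s, if anything falls off the work surface, if the arm or the gripper's body presses on something with over 40 N, if the wrist force passes 120 N, or if a joint passes its speed limit or range.

## Robot

A 6-joint arm with a two-finger parallel gripper is mounted at the origin on a cart in front of the work surface, level with it; the furniture and walls round the work are solid. World frame = base frame: x ahead of the robot, y to its left, z up, the work surface at z = 0. Lengths are in mm, angles in degrees, forces in N, time in s.
With the tool pointing down it reaches from about 300 to 875 mm from the base axis. Payload 6.4 kg.
Tool frame: the origin (TCP) lies between the finger pads; the fingertips stand 17 mm ahead of it and the grasp point (between the pads) lies 2 mm behind it; y points along the fingers, z is the direction in which the jaws open and shut, and the axes are right-handed (so a half turn about y gives the same grasp; the last joint's range is limited). The gripper opens to 88 mm and grips with 3 to 60 N. Pads are 18 mm wide; open, the fingers measure 123 mm over their backs; the gripper's body (75 mm by 187 mm) begins 45 mm behind the grasp point.
Start: joints at [62.664, 10.359, 92.074, -0, 77.567, -11.82], TCP at [153.802, 554.064, 255.714] pointing down, gripper open.
Joint ranges: [-171.53, 171.53], [-51.25, 118.39], [17.06, 147.69], [-65.23, 245.23], [0, 150.52], [-178.68, 178.68]. Speed limits (degrees/s): [147.25, 147.25, 172.46, 180, 180, 180].

## Interface

Orientations are given as a 3x3 rotation matrix whose columns are the frame's x, y, z axes.
In Python, from bench import env, imaging gives the robot as it stands.
- The arm moves only by the shell command python3 -m creep 'ROWS' [OPENING] [FORCE]. ROWS is JSON, a list of rows, each an object with "travel": the shift along the tool's x, y, z in m, a list of three; "spin": the turn about the tool's y in rad. In form: [{"travel": [tx, ty, tz], "spin": spin}, ...]. A call has 1 to 8 rows; each row is the pose to reach, as a shift and turn from the pose commanded when the call began, along the tool's axes at that moment; what a row does not reach only later rows make up. A row lasts 1/10 s, in which the tool goes at most 50 mm and 8.59 degrees, less where a joint would pass 70% of its speed; a pose out of reach is approached as far as the arm can. A call with a gripper value outside its range is refused whole. OPENING is the closure in counts, from 0 (fully open) to 255 (shut), set as the call begins (- or left out, the last holds). The fingers move at their own pace and stop on an object; FORCE is the grip in N (left out, the last holds). Time passes only in rows, so rows that repeat a pose let the fingers close. It gives the time, the measured TCP pose, the force and the opening at its end, in the units of the state.
- env.state(): the state, without advancing time (a new reading comes with each control period).
- imaging.snapshot(name): name is "side" or "top"; returns a dict with "color" (400x640x3 uint8, blue, green, red), "intrinsics" (3x3 intrinsics, pixels), "R" (3x3) and "t" (3): a world point X has camera coordinates R X + t. Camera axes: x right, y down, z forward; pixel columns grow to the right and rows downward; lengths in mm; the calibration is good to about 2 mm. A picture is of the moment at which its call begins. There is no depth.
- env.finish_job(): hands the job in, once; it reports no verdict.
The state is a dict: "time": time; "joint_pos": joint angles; "joint_velocities": joint speeds; "tau": joint torques, N m; "position": TCP position; "orientation": TCP orientation; "force": force on the tool from outside, world axes, zero at the start; "wrist_torque": the same for the moment, N m; "finger_gap": finger opening in mm.
Only numpy, scipy, OpenCV 4.12 (cv2) and the standard library are available. Lean on these libraries where they do the work, as an engineer would, in place of code of your own. Each camera call takes 0.05 s, during which the arm holds its last target. There are 200 camera calls.

## Working session

There is one attempt and no reset: what is moved stays moved. The work goes in short steps, Python scripts to look and compute and a shell command to move; the robot and the scene stay as the last step left them, time stands still between calls to the robot, and variables do not carry over. Pictures are saved under pics/ and viewed, about 8 in all and at most 12, crops included, and the job is handed in when it is done.

```bash
ls; mkdir -p pics
python3 - <<'E'
from bench import env, imaging
import cv2, numpy as np
np.set_printoptions(suppress=True,precision=3)
s=env.state()
for k in s: print(k,np.array(s[k]).round(3).tolist())
for n in("side","top"):
    d=imaging.snapshot(n); cv2.imwrite(f"pics/{n}0.png",d["color"]); print(n,d["intrinsics"],d["R"],d["t"], -np.array(d["R"]).T@d["t"])
E
```

```text
pics
time 0.0
joint_pos [62.665, 10.402, 92.131, -0.0, 77.565, -11.821]
joint_velocities [0.009, -0.055, 0.046, 0.058, -0.048, -0.051]
tau [-0.002, -43.385, -34.185, 0.07, 0.038, -0.0]
position [153.564, 553.605, 254.816]
orientation [[0.964, -0.001, 0.267], [-0.267, -0.002, 0.964], [-0.0, -1.0, -0.002]]
force [0.003, -0.931, -1.149]
wrist_torque [-0.018, -0.005, -0.022]
finger_gap 87.938
side [[449.246   0.    313.468]
 [  0.    449.246 198.674]
 [  0.      0.      1.   ]] [[-0.984 -0.177 -0.013]
 [-0.1    0.613 -0.783]
 [ 0.146 -0.77  -0.621]] [ 566.081   -6.1   1122.167] [392.499 967.644 699.538]
top [[420.264   0.    312.825]
 [  0.    420.264 197.107]
 [  0.      0.      1.   ]] [[-0.026 -0.999 -0.024]
 [-0.994  0.028 -0.109]
 [ 0.11   0.021 -0.994]] [251.498 557.996 872.268] [464.943 217.324 933.842]
```

View pics/side0.png

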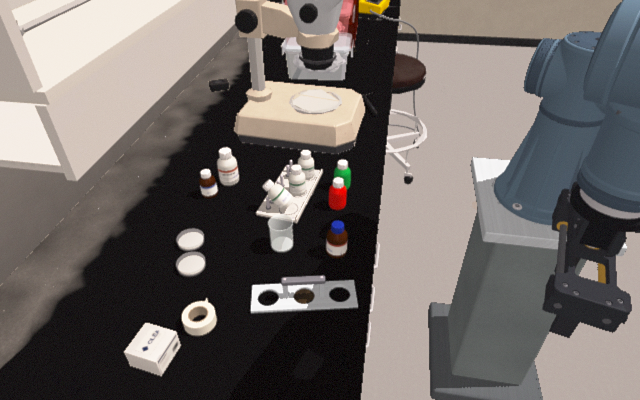

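View pics/top0.png

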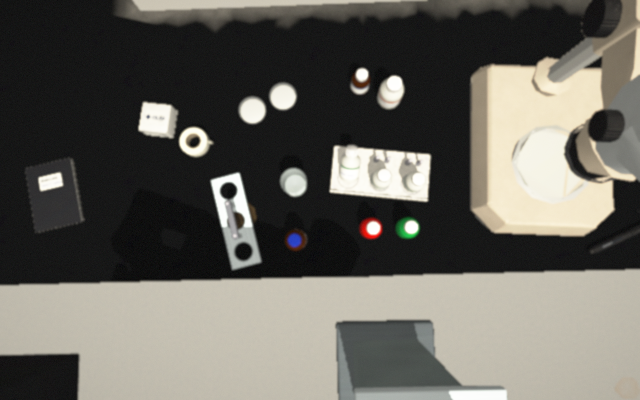

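Side view: tray around (292,192), the tipped bottle (left place) at (277,193), plate at (304,296), beaker (281,233), brown bottle (337,240). Top view: tray (331–431, 147–200), tipped bottle (349,165), plate (236,222).

```bash
cat > h.py <<'E'
import cv2, numpy as np
np.set_printoptions(suppress=True,precision=1)
from bench import env, imaging
def cam(n):
    d=imaging.snapshot(n); return {k:np.array(v) for k,v in d.items()}
def ray(d,p):
    c=-d["R"].T@d["t"]; v=d["R"].T@np.linalg.solve(d["intrinsics"],[p[0],p[1],1.]); return c,v/np.linalg.norm(v)
def onz(d,p,z):
    c,v=ray(d,p); return c+v*(z-c[2])/v[2]
def tri(d1,p1,d2,p2):
    c1,v1=ray(d1,p1);c2,v2=ray(d2,p2)
    s=np.linalg.lstsq(np.c_[v1,-v2],c2-c1,rcond=None)[0]; a=c1+v1*s[0];b=c2+v2*s[1]
    return (a+b)/2,np.linalg.norm(a-b)
def proj(d,X):
    q=d["intrinsics"]@(d["R"]@np.array(X,float)+d["t"]); return q[:2]/q[2]
E
python3 - <<'E'
from h import *
t=cam("top");s=cam("side")
for n,p,z in [("tray TL",(332,147),8),("TR",(431,153),8),("BR",(429,201),13),("BL",(330,194),13),("plate a",(211,179),6),("plate b",(241,173),6),("plate c",(261,264),6),("plate d",(231,270),6),("handle a",(228,201),54),("handle b",(240,236),54),("beaker",(293,182),60),("brown",(294,240),80),("red",(371,229),75),("green",(407,228),75)]:
    print(n,onz(t,p,z))
a=cv2.resize(t["color"][130:215,315:445],None,fx=6,fy=6,interpolation=cv2.INTER_CUBIC)
b=cv2.resize(s["color"][135:235,240:370],None,fx=6,fy=6,interpolation=cv2.INTER_CUBIC)
cv2.imwrite("pics/c1.png",a);cv2.imwrite("pics/c2.png",b)
E
```

```text
tray TL [679.3 190.8   8. ]
TR [658.8 -29.    8. ]
BR [551.1 -17.3  13. ]
BL [572.7 198.6  13. ]
plate a [615.1 464.4   6. ]
plate b [626.7 396.7   6. ]
plate c [423.6 354.1   6. ]
plate d [412.2 420.2   6. ]
handle a [559.2 415.4  54. ]
handle b [484.8 390.4  54. ]
beaker [594.8 276.6  60. ]
brown [473.3 275.6  80. ]
red [491.5 118.8  75. ]
green [491.6  45.9  75. ]
```

View pics/c1.png

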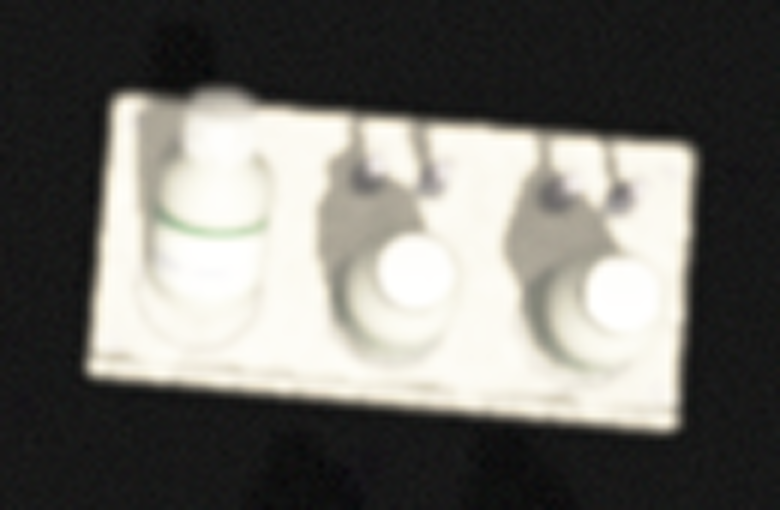

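View pics/c2.png

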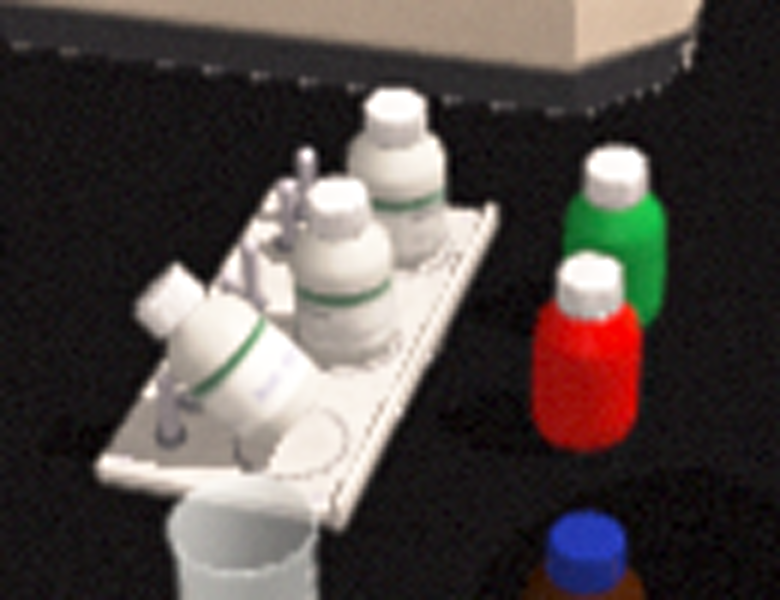

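Top crop: tipped bottle at left place, caps of the neighbours at about (415,272) and (621,295); peg pairs visible behind. Side crop: cap centres about (338,187) and (398,97), tipped cap end about (160,300), its ring visible at (310,440). Now triangulate.

Run:
```python
from h import *
t=cam("top");s=cam("side")
T=lambda x,y:(x/6+315-.4,y/6+130-.4); S=lambda x,y:(x/6+240-.4,y/6+135-.4)
for n,a,b,z in [("capmid",(415,272),(336,188),83),("capright",(621,295),(397,99),83),("tipped cap",(222,108),(158,292),None),
  ("corner LB",(113,93),(100,462),8),("LF",(88,376),(338,520),13),("RF",(680,430),(493,208),13),("pegmidR",(432,175),(250,243),42),("pegrightL",(556,183),(287,185),42),("pegrightR",(620,187),(306,153),42)]:
    X,e=tri(t,T(*a),s,S(*b)); print(n,X,e,onz(t,T(*a),z) if z else "",onz(s,S(*b),z) if z else "")
print("ring left side", onz(s,S(308,443),8))
print("RB",onz(t,T(695,143),8))
# automatic centroid of caps (bright) in top
c=t["color"].min(2); 
m=(c>245).astype(np.uint8); n,l,st,ce=cv2.connectedComponentsWithStats(m)
for i in range(1,n):
    if st[i,4]>30: print(st[i],ce[i],onz(t,ce[i],83))
# plate: handle etc
p=cv2.resize(t["color"][160:280,200:320],None,fx=5,fy=5,interpolation=cv2.INTER_CUBIC)
q=cv2.resize(s["color"][205:325,240:370],None,fx=5,fy=5,interpolation=cv2.INTER_CUBIC)[:, :]
cv2.imwrite("pics/c3.png",cv2.resize(np.hstack([p,q]),None,fx=.63,fy=.63,interpolation=cv2.INTER_AREA)); print(p.shape,q.shape)
```

```text
capmid [600.9  89.9  86.7] 1.8911952091141198 [600.5  89.3  83. ] [603.1  84.5  83. ]
capright [590.1  21.   87. ] 0.14174555134563643 [590.6  20.   83. ] [591.4  14.8  83. ]
tipped cap [661.2 151.9  72.9] 1.1378820363379032  
corner LB [681.1 187.4  12.9] 2.6680121510259034 [683.6 187.5   8. ] [681.7 182.    8. ]
LF [579.  200.3   7.4] 3.3839871901186775 [576.6 200.1  13. ] [579.2 206.4  13. ]
RF [553.  -15.4  10.2] 4.28223493267167 [550.6 -14.9  13. ] [554.5 -11.4  13. ]
pegmidR [642.3  76.1  45.1] 1.8010091791391516 [642.   75.5  42. ] [644.4  71.8  42. ]
pegrightL [637.1  32.3  45.7] 0.20472211967749526 [637.7  31.5  42. ] [638.6  26.9  42. ]
pegrightR [634.   10.2  48.2] 0.7969565397654512 [635.6   8.8  42. ] [635.9   1.1  42. ]
ring left side [602.2 156.9   8. ]
RB [657.8 -27.7   8. ]
[358  70   9   9  69] [362.   74.1] [815.9 125.3  83. ]
[388  77  13  13 131] [394.3  83.2] [793.8  58.7  83. ]
[153 122  13  10  52] [160.5 127.9] [714.  550.3  83. ]
[182 130  23  22  90] [193.4 141.2] [683.2 480.7  83. ]
[348 151  10  16  84] [352.  158.4] [636.7 152.8  83. ]
[344 170  14  11 123] [350.2 174.2] [604.2 157.5  83. ]
[379 170  11  11  94] [384.1 175.2] [600.   88.6  83. ]
[213 174  38  52 650] [231.2 198.5] [561.1 402.3  83. ]
[414 174  11  11 104] [418.9 179. ] [590.   18.4  83. ]
[ 42 181  19   8  48] [ 50.8 184.7] [600.5 778.3  83. ]
[360 180   7  10  34] [362.9 185.4] [580.3 132.5  83. ]
[368 223  11  11  94] [373.  227.9] [493.2 115.7  83. ]
[406 222  11  11  94] [411.1 227.1] [492.9  39.2  83. ]
[450 391  56   9 439] [478.5 395.4] [167.3 -72.9  83. ]
(600, 600, 3) (600, 650, 3)
```

View pics/c3.png

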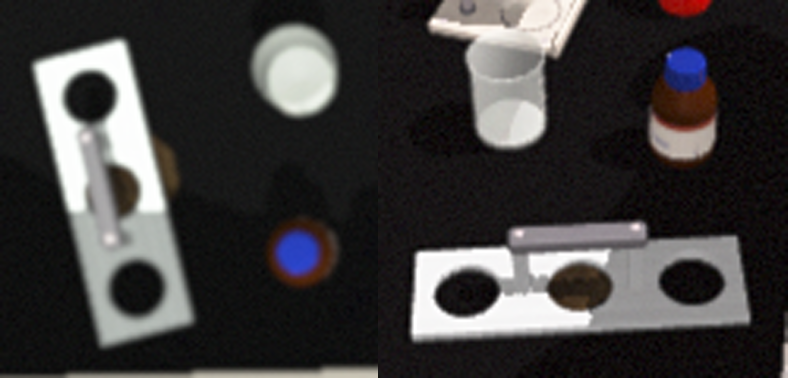

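The plate, beaker (295,70 in the left half) and brown bottle are clear. Measured tray yaw is about -7°, left place about (609,157), tipped cap (661,152,73), which agrees with a 45° lean. Now move to the tipped bottle.

```bash
cat >> h.py <<'E'
def go(x,y,z,yaw=None):
    s=env.state(); R=np.array(s["orientation"]); d=R.T@(np.array([x,y,z])-s["position"])
    cy=np.degrees(np.arctan2(R[1,0],R[0,0])); sp=0 if yaw is None else np.radians(cy-yaw)
    print("t",s["time"],"pos",np.array(s["position"]),"yaw",round(cy,2),"gap",s["finger_gap"],"F",np.array(s["force"]),"travel",np.round(d/1000,4).tolist(),"spin",round(sp,4))
E
python3 -c "from h import *; go(636,154,200,-7)"
```

```text
t 0.3 pos [153.7 553.9 255.4] yaw -15.51 gap 87.8513098168525 F [-0.3 -0.6 -0.2] travel [0.5717, 0.0555, -0.2563] spin -0.1486
```

```bash
python3 -m creep '[{"travel":[0.02,0,-0.009],"spin":0},{"travel":[0.06,0.005,-0.027],"spin":-0.02},{"travel":[0.1,0.01,-0.045],"spin":-0.05},{"travel":[0.14,0.015,-0.063],"spin":-0.1},{"travel":[0.18,0.02,-0.081],"spin":-0.1486},{"travel":[0.22,0.025,-0.099],"spin":-0.1486},{"travel":[0.26,0.03,-0.117],"spin":-0.1486},{"travel":[0.3,0.03,-0.135],"spin":-0.1486}]' 75 6; python3 -c "from h import *; go(636,154,200,-7)"
```

```text
time: 1.1
position: [407.6, 342.2, 225.1]
orientation: [[0.993, -0.001, 0.122], [-0.122, -0.0, 0.993], [-0.001, -1.0, -0.0]]
force: [0.8, 0.6, 0.6]
finger_gap: 62.2
t 1.1 pos [407.6 342.2 225.1] yaw -7.0 gap 62.18854505842738 F [0.8 0.6 0.6] travel [0.2497, 0.025, -0.1589] spin -0.0001
```

```bash
python3 -m creep '[{"travel":[0.04,0.004,-0.025],"spin":0},{"travel":[0.08,0.008,-0.05],"spin":0},{"travel":[0.12,0.012,-0.075],"spin":0},{"travel":[0.16,0.016,-0.1],"spin":0},{"travel":[0.2,0.02,-0.125],"spin":0},{"travel":[0.235,0.025,-0.15],"spin":0},{"travel":[0.2485,0.025,-0.1595],"spin":0},{"travel":[0.2485,0.025,-0.1595],"spin":0}]'
python3 - <<'E'
from h import *
go(636,154,110,-7)
t=cam("top");s=cam("side")
a=cv2.resize(t["color"][120:215,315:445],None,fx=3,fy=3,interpolation=cv2.INTER_CUBIC)
b=cv2.resize(s["color"][110:240,220:370],None,fx=4,fy=4,interpolation=cv2.INTER_CUBIC)
cv2.imwrite("pics/d2.png",b)
E
```

```text
time: 1.9
position: [635.0, 153.3, 200.2]
orientation: [[0.992, -0.001, 0.125], [-0.125, -0.0, 0.992], [-0.001, -1.0, -0.0]]
force: [-1.2, 0.5, 0.1]
finger_gap: 62.3
t 1.9 pos [635.  153.3 200.2] yaw -7.17 gap 62.31832127054568 F [-1.2  0.5  0.1] travel [0.001, 0.0902, 0.0008] spin -0.003
```

View pics/d2.png

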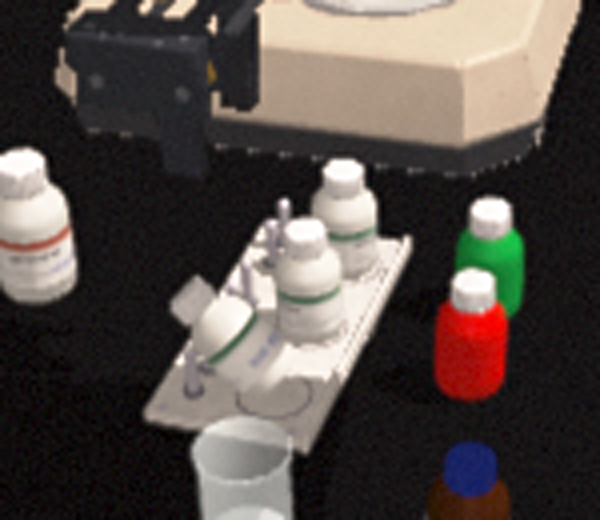

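The gripper is open above the tipped bottle. The left ring is visible with its centre near (274,396) in this crop. Descend.

```bash
python3 -m creep '[{"travel":[0.001,0.02,0.001],"spin":0},{"travel":[0.001,0.05,0.001],"spin":0},{"travel":[0.001,0.08,0.001],"spin":0},{"travel":[0.001,0.11,0.001],"spin":0},{"travel":[0.001,0.135,0.001],"spin":0},{"travel":[0.001,0.15,0.001],"spin":0},{"travel":[0.001,0.1535,0.001],"spin":0},{"travel":[0.001,0.1535,0.001],"spin":0}]'
python3 - <<'E'
from h import *
go(636,154,46,-7)
s=cam("side");print("ring",onz(s,(274/4+220-.4,397/4+110-.4),8))
E
```

```text
time: 2.8
position: [634.8, 156.9, 47.6]
orientation: [[0.993, 0.0, 0.121], [-0.121, 0.0, 0.993], [0.0, -1.0, 0.0]]
force: [0.4, -0.3, -0.1]
finger_gap: 62.3
t 2.8 pos [634.8 156.9  47.6] yaw -6.94 gap 62.336453479460815 F [ 0.4 -0.3 -0.1] travel [0.0016, 0.0016, -0.0027] spin 0.0011
ring [608.6 159.6   8. ]
```

```bash
python3 -m creep '[{"travel":[0,0.0015,-0.0015],"spin":0},{"travel":[0,0.0015,-0.0015],"spin":0},{"travel":[0,0.0015,-0.0015],"spin":0},{"travel":[0,0.0015,-0.0015],"spin":0},{"travel":[0,0.0015,-0.0015],"spin":0},{"travel":[0,0.0015,-0.0015],"spin":0}]' 255 6; python3 -c "from h import *; go(635,154,46,-7)"
```

```text
time: 3.45
position: [635.4, 154.5, 46.4]
orientation: [[0.993, 0.001, 0.122], [-0.122, -0.0, 0.993], [0.001, -1.0, 0.0]]
force: [-0.8, -0.3, 4.1]
finger_gap: 40.7
t 3.45 pos [635.4 154.5  46.4] yaw -7.0 gap 40.706199069995115 F [-0.8 -0.3  4.1] travel [-0.0003, 0.0004, -0.0005] spin -0.0
```

```bash
python3 -m creep '[{"travel":[-0.002,0.001,0],"spin":0},{"travel":[-0.0038,0.0007,0],"spin":0},{"travel":[-0.0075,0.0,0],"spin":0},{"travel":[-0.0113,-0.0002,0],"spin":0},{"travel":[-0.0151,0.0,0],"spin":0},{"travel":[-0.0189,0.0003,0],"spin":0},{"travel":[-0.0227,0.001,0],"spin":0},{"travel":[-0.0227,0.001,0],"spin":0}]'
python3 - <<'E'
from h import *
go(609,157,46,-7)
s=cam("side")
b=cv2.resize(s["color"][110:240,220:370],None,fx=4,fy=4,interpolation=cv2.INTER_CUBIC)
cv2.imwrite("pics/e2.png",b)
E
```

```text
time: 4.25
position: [611.4, 157.4, 44.3]
orientation: [[0.993, -0.001, 0.122], [-0.122, -0.0, 0.993], [-0.001, -1.0, -0.0]]
force: [-1.0, 0.1, 1.6]
finger_gap: 41.1
t 4.25 pos [611.4 157.4  44.3] yaw -6.99 gap 41.105935335536124 F [-1.   0.1  1.6] travel [-0.0023, -0.0017, -0.0007] spin 0.0002
```

View pics/e2.png

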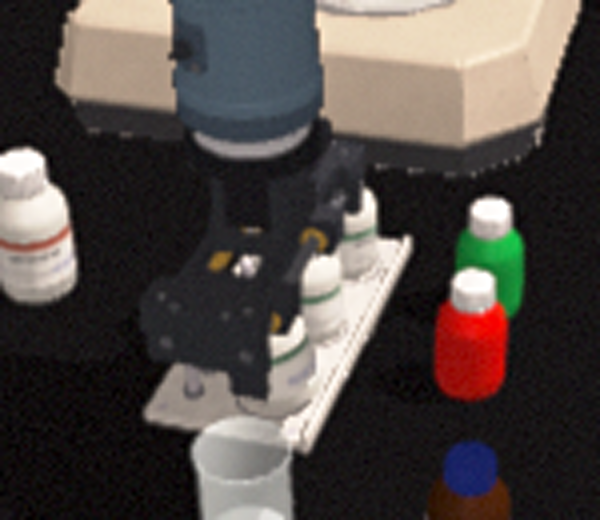

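The bottle (stripe at (295,352)) is rotating and now only slightly tilted. Finish the arc.

```bash
python3 -m creep '[{"travel":[-0.0018,0.0006,0],"spin":0},{"travel":[-0.0036,0.0012,0],"spin":0},{"travel":[-0.0054,0.0018,0],"spin":0},{"travel":[-0.0071,0.0025,0],"spin":0},{"travel":[-0.0088,0.003,0],"spin":0},{"travel":[-0.0105,0.0035,0],"spin":0},{"travel":[-0.0105,0.0035,0],"spin":0}]'; python3 -m creep '[{"travel":[0,0,0],"spin":0},{"travel":[0,0,0],"spin":0},{"travel":[0,0,0],"spin":0},{"travel":[0,0,0],"spin":0},{"travel":[0,0,0],"spin":0},{"travel":[0,0,0],"spin":0}]' 108; python3 -c "from h import *; go(609,157,46,-7)"
```

```text
time: 5.0
position: [603.8, 158.5, 42.6]
orientation: [[0.993, 0.004, 0.122], [-0.122, 0.0, 0.993], [0.004, -1.0, 0.001]]
force: [4.5, -0.3, 4.7]
finger_gap: 41.1
time: 5.6
position: [601.8, 158.6, 41.0]
orientation: [[0.993, -0.0, 0.122], [-0.122, -0.0, 0.993], [-0.0, -1.0, -0.0]]
force: [-0.6, 0.2, -0.0]
finger_gap: 51.0
t 5.6 pos [601.8 158.6  41. ] yaw -7.0 gap 51.00007905858895 F [-0.6  0.2 -0. ] travel [0.0074, -0.005, -0.0007] spin 0.0
```

```bash
python3 -m creep '[{"travel":[0,-0.02,0],"spin":0},{"travel":[0,-0.05,0],"spin":0},{"travel":[0,-0.08,0],"spin":0},{"travel":[0,-0.12,0],"spin":0},{"travel":[0.04,-0.15,0],"spin":0},{"travel":[0.09,-0.16,0],"spin":0},{"travel":[0.09,-0.16,0],"spin":0}]'
python3 - <<'E'
from h import *
go(609,157,46,-7)
t=cam("top");s=cam("side")
a=cv2.resize(t["color"][125:210,320:440],None,fx=4,fy=4,interpolation=cv2.INTER_CUBIC)
b=cv2.resize(s["color"][145:230,250:345],None,fx=5,fy=5,interpolation=cv2.INTER_CUBIC)
cv2.imwrite("pics/f2.png",b);cv2.imwrite("pics/f1.png",a)
c=t["color"].min(2); 
for n,d,(y0,y1,x0,x1) in(("top",t,(125,210,320,440)),("side",s,(145,230,250,345))):
    m=(d["color"].min(2)>240).astype(np.uint8); q,l,st,ce=cv2.connectedComponentsWithStats(m)
    for i in range(1,q):
        if st[i,4]>30 and x0<ce[i][0]<x1 and y0<ce[i][1]<y1: print(n,st[i],ce[i],onz(d,ce[i],83))
E
```

```text
time: 6.3
position: [696.7, 146.1, 203.4]
orientation: [[0.992, 0.007, 0.124], [-0.124, -0.0, 0.992], [0.007, -1.0, 0.001]]
force: [-0.6, -0.4, -1.4]
finger_gap: 50.8
t 6.3 pos [696.7 146.1 203.4] yaw -7.11 gap 50.80733940366625 F [-0.6 -0.4 -1.4] travel [-0.0895, 0.1568, -0.0001] spin -0.0019
side [301 150   9   5  35] [305.4 152.1] [591.5  19.5  83. ]
side [338 160   9   5  35] [342.5 162. ] [492.7  49.4  83. ]
side [292 165   9   5  36] [296.1 167.1] [601.   89.3  83. ]
side [334 178   9   5  38] [338.3 180. ] [492.9 125.7  83. ]
```

View pics/f2.png

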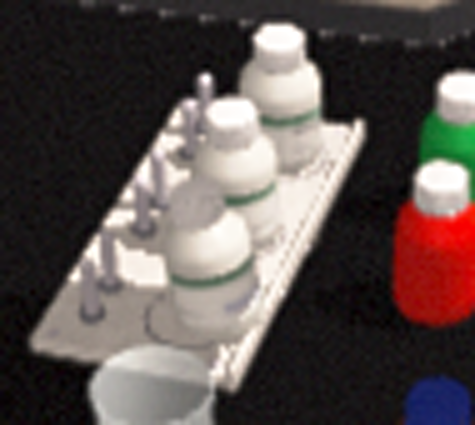

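Bottle now stands near the front of its ring (body around (212,265)), cap in the gripper's shadow at (195,200), possibly slightly leaning. Move the gripper away and measure.

```bash
python3 -m creep '[{"travel":[0,-0.0,0.04],"spin":0},{"travel":[-0.0,-0.0,0.08],"spin":0},{"travel":[-0.04,-0.01,0.12],"spin":0},{"travel":[-0.08,-0.01,0.16],"spin":0},{"travel":[-0.08,-0.01,0.16],"spin":0}]'
python3 - <<'E'
from h import *
t=cam("top");s=cam("side")
a=cv2.resize(t["color"][135:215,320:440],None,fx=4,fy=4,interpolation=cv2.INTER_CUBIC)
b=cv2.resize(s["color"][145:225,245:345],None,fx=4,fy=4,interpolation=cv2.INTER_CUBIC)
cv2.imwrite("pics/g.png",np.hstack([a,b]));
for n,d,(y0,y1,x0,x1) in(("top",t,(125,210,320,440)),("side",s,(145,230,250,345))):
    m=(d["color"].min(2)>238).astype(np.uint8); q,l,st,ce=cv2.connectedComponentsWithStats(m)
    for i in range(1,q):
        if st[i,4]>20 and x0<ce[i][0]<x1 and y0<ce[i][1]<y1: print(n,st[i],ce[i],onz(d,ce[i],83))
E
```

```text
time: 6.9
position: [626.2, 320.5, 210.4]
orientation: [[0.993, -0.004, 0.117], [-0.117, 0.001, 0.993], [-0.004, -1.0, 0.0]]
force: [0.0, 0.4, -0.5]
finger_gap: 51.2
top [334 147   7  23  80] [336.4 156. ] [642.9 184.4  83. ]
top [345 148   7  11  40] [348.6 151.9] [650.7 159.2  83. ]
top [345 149  34  44 622] [360.  172.4] [607.3 137.4  83. ]
top [377 151   6   8  27] [380. 154.] [644.2  95.1  83. ]
top [379 152  27  44 595] [392.  175.1] [599.7  72.5  83. ]
top [408 154   7   8  30] [412.  156.7] [636.5  30.1  83. ]
top [413 155  16  42 327] [421.3 176.7] [594.6  13.4  83. ]
side [301 150   9   5  35] [305.4 152.1] [591.5  19.5  83. ]
side [338 160   9   5  36] [342.4 161.9] [492.9  49.2  83. ]
side [292 165   9   5  37] [296.2 167.1] [600.8  89.2  83. ]
side [334 178   9   5  39] [338.2 180. ] [493.1 125.5  83. ]
side [286 180   8   6  29] [289.4 182.9] [602.8 154.8  83. ]
side [292 189   7   5  26] [295.1 191. ] [583.4 182.9  83. ]
```

View pics/g.png

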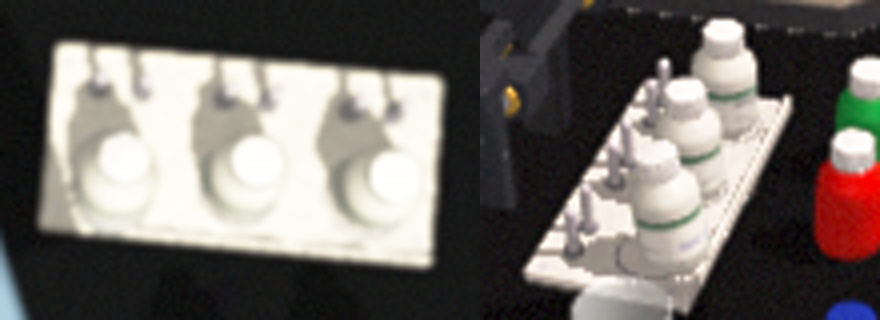

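Top half: left cap (122,157) sits about 7 mm too far toward the robot relative to the line through caps (256,160) and (393,176); bottle upright in both views. Regrip and shift it by about +7 mm x, +2.5 mm y (tray axes).

```bash
python3 -c "from h import *; go(602,158.5,160,-7)"
```

```text
t 7.0 pos [628.3 318.3 210.7] yaw -6.76 gap 51.01012323904979 F [ 0.7 -0.9  1. ] travel [-0.0073, 0.0508, -0.1618] spin 0.0043
```

```bash
python3 -m creep '[{"travel":[-0.002,0.01,-0.035],"spin":0},{"travel":[-0.005,0.02,-0.075],"spin":0},{"travel":[-0.01,0.04,-0.115],"spin":0},{"travel":[-0.01,0.05,-0.15],"spin":0},{"travel":[-0.01,0.05,-0.16],"spin":0},{"travel":[-0.01,0.05,-0.16],"spin":0}]';  python3 -m creep '[{"travel":[0,0.025,0],"spin":0},{"travel":[0,0.05,0],"spin":0},{"travel":[0,0.075,0],"spin":0},{"travel":[0,0.095,0],"spin":0},{"travel":[0,0.11,0],"spin":0},{"travel":[0,0.117,0],"spin":0},{"travel":[0,0.117,0],"spin":0}]'; python3 -m creep '[{"travel":[0,0,0],"spin":0},{"travel":[0,0,0],"spin":0},{"travel":[0,0,0],"spin":0},{"travel":[0,0,0],"spin":0}]' 255 6
```

```text
time: 7.6
position: [602.2, 155.9, 161.1]
orientation: [[0.992, -0.001, 0.126], [-0.126, -0.0, 0.992], [-0.0, -1.0, -0.0]]
force: [0.0, 0.0, 0.9]
finger_gap: 51.0
time: 8.3
position: [601.7, 159.0, 43.6]
orientation: [[0.993, -0.001, 0.121], [-0.121, -0.0, 0.993], [-0.001, -1.0, -0.0]]
force: [-0.5, -0.9, 0.1]
finger_gap: 50.7
time: 8.7
position: [602.8, 158.7, 45.3]
orientation: [[0.993, 0.002, 0.122], [-0.122, 0.0, 0.993], [0.002, -1.0, 0.001]]
force: [0.7, 0.8, 2.3]
finger_gap: 40.8
```

```bash
python3 -m creep '[{"travel":[0.001,0,0.0005],"spin":0},{"travel":[0.0025,0,0.001],"spin":0},{"travel":[0.004,0,0.0015],"spin":0},{"travel":[0.0055,0,0.002],"spin":0},{"travel":[0.007,0,0.0025],"spin":0},{"travel":[0.007,0,0.0025],"spin":0},{"travel":[0.007,0,0.0025],"spin":0}]';  python3 -m creep '[{"travel":[0,0,0],"spin":0},{"travel":[0,0,0],"spin":0},{"travel":[0,0,0],"spin":0},{"travel":[0,0,0],"spin":0}]' 108; python3 -m creep '[{"travel":[0,-0.02,0],"spin":0},{"travel":[0,-0.05,0],"spin":0},{"travel":[0,-0.09,0],"spin":0},{"travel":[0,-0.13,0],"spin":0},{"travel":[0,-0.17,0.04],"spin":0},{"travel":[0,-0.17,0.08],"spin":0},{"travel":[0,-0.17,0.12],"spin":0},{"travel":[0,-0.17,0.16],"spin":0}]'
python3 - <<'E'
from h import *
go(519,409,150,12.3)
t=cam("top");s=cam("side")
a=cv2.resize(t["color"][135:215,320:440],None,fx=4,fy=4,interpolation=cv2.INTER_CUBIC)
b=cv2.resize(s["color"][145:225,245:345],None,fx=4,fy=4,interpolation=cv2.INTER_CUBIC)
cv2.imwrite("pics/i.png",np.hstack([a,b]));
for n,d,(y0,y1,x0,x1),th in(("top",t,(165,185,340,440),252),("side",s,(145,230,250,345),238)):
    m=(d["color"].min(2)>th).astype(np.uint8); q,l,st,ce=cv2.connectedComponentsWithStats(m)
    for i in range(1,q):
        if st[i,4]>20 and x0<ce[i][0]<x1 and y0<ce[i][1]<y1: print(n,st[i],ce[i],onz(d,ce[i],83))
E
```

```text
time: 9.4
position: [609.1, 160.2, 45.1]
orientation: [[0.993, -0.0, 0.122], [-0.122, -0.0, 0.993], [-0.0, -1.0, -0.0]]
force: [-3.9, 0.1, 7.4]
finger_gap: 40.9
time: 9.8
position: [609.1, 160.2, 44.0]
orientation: [[0.993, -0.0, 0.122], [-0.122, -0.0, 0.993], [-0.0, -1.0, -0.0]]
force: [0.2, 0.2, 1.0]
finger_gap: 50.9
time: 10.6
position: [628.9, 320.6, 215.0]
orientation: [[0.993, 0.001, 0.122], [-0.122, 0.0, 0.993], [0.001, -1.0, 0.001]]
force: [0.6, -0.5, 0.1]
finger_gap: 50.8
t 10.6 pos [628.9 320.6 215. ] yaw -7.02 gap 50.75273726518913 F [ 0.6 -0.5  0.1] travel [-0.12, 0.0649, 0.0743] spin -0.3371
top [380 173  10   7  50] [384.2 176.1] [598.   88.6  83. ]
top [347 174   9   9  50] [351.2 178.4] [595.4 155.7  83. ]
top [414 176  10   9  60] [418.7 180.2] [587.7  19.   83. ]
side [301 150   9   5  35] [305.4 152.1] [591.5  19.5  83. ]
side [338 160   9   5  35] [342.5 162. ] [492.7  49.4  83. ]
side [292 165   9   5  37] [296.2 167.1] [600.8  89.2  83. ]
side [334 178   9   5  40] [338.1 179.9] [493.4 125.5  83. ]
side [286 181  10   6  42] [290.4 183.6] [600.  157.4  83. ]
```

View pics/i.png

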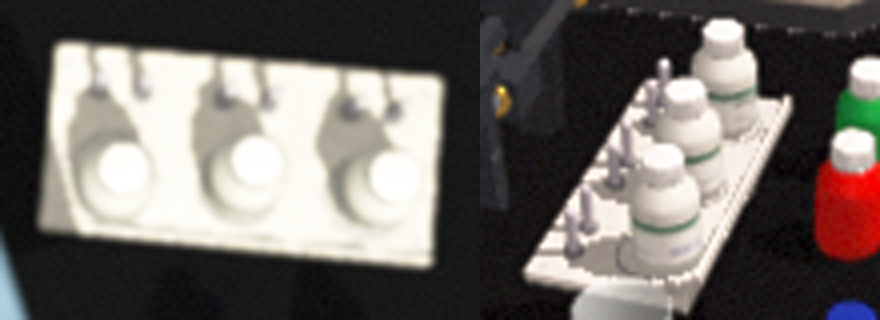

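```bash
python3 -m creep '[{"travel":[0,0,0.03],"spin":0},{"travel":[0,0,0.03],"spin":0},{"travel":[0,0,0.03],"spin":0},{"travel":[0,0,0.03],"spin":0},{"travel":[0,0,0.03],"spin":0},{"travel":[0,0,0.03],"spin":0},{"travel":[0,0,0.03],"spin":0},{"travel":[0,0,0.03],"spin":0}]' 0 >/dev/null
python3 - <<'E'
from h import *
t=cam("top");s=cam("side")
np.savez("last.npz",t=t["color"],s=s["color"])
for n,d,(y0,y1,x0,x1),th in(("top",t,(165,185,340,440),252),("side",s,(145,230,250,345),238)):
    m=(d["color"].min(2)>th).astype(np.uint8); q,l,st,ce=cv2.connectedComponentsWithStats(m)
    for i in range(1,q):
        if st[i,4]>20 and x0<ce[i][0]<x1 and y0<ce[i][1]<y1: print(n,st[i],ce[i],onz(d,ce[i],83))
# green stripe on bottles in the side view: fit direction
b=s["color"].astype(int); m=((b[...,1]-b[...,2]>18)&(b[...,1]-b[...,0]>5)).astype(np.uint8); m[:, 330:]=0
m=cv2.dilate(m,np.ones((3,3),np.uint8)); q,l,st,ce=cv2.connectedComponentsWithStats(m)
for i in range(1,q):
    if st[i,4]>25:
        p=np.argwhere((l==i)); vx=np.linalg.eigh(np.cov(p.T))[1][:,1]; print("stripe",st[i],ce[i],np.degrees(np.arctan(vx[0]/vx[1])))
E
```

```text
top [380 173  10   7  51] [384.2 176.2] [597.9  88.4  83. ]
top [347 175   9   7  45] [351.2 178.1] [596.  155.8  83. ]
top [414 176  10   9  60] [418.6 180. ] [588.   19.1  83. ]
side [301 150   9   5  35] [305.4 152.1] [591.5  19.5  83. ]
side [338 160   9   5  36] [342.4 161.9] [492.9  49.2  83. ]
side [292 165   9   5  37] [296.2 167.1] [600.8  89.2  83. ]
side [334 178   9   5  38] [338.3 180. ] [492.9 125.7  83. ]
side [286 181  10   6  43] [290.4 183.7] [599.8 157.5  83. ]
stripe [302 168   9   3  27] [306. 169.] 0.0
```

The shift of the cap shows that the first release had the bottle's front edge on the lip. It is now upright and steady, but about 10 mm short in x and 2 mm in y. Regrip it centred on its true axis and shift again.

```bash
python3 -m creep '[{"travel":[-0.002,0.01,-0.035],"spin":0},{"travel":[-0.005,0.02,-0.075],"spin":0},{"travel":[-0.0095,0.04,-0.115],"spin":0},{"travel":[-0.0095,0.05,-0.155],"spin":0},{"travel":[-0.0095,0.05,-0.185],"spin":0},{"travel":[-0.0095,0.05,-0.19],"spin":0},{"travel":[-0.0095,0.05,-0.19],"spin":0}]' 108;  python3 -m creep '[{"travel":[0,0.025,0],"spin":0},{"travel":[0,0.05,0],"spin":0},{"travel":[0,0.075,0],"spin":0},{"travel":[0,0.095,0],"spin":0},{"travel":[0,0.11,0],"spin":0},{"travel":[0,0.118,0],"spin":0},{"travel":[0,0.118,0],"spin":0}]'; python3 -m creep '[{"travel":[0,0,0],"spin":0},{"travel":[0,0,0],"spin":0},{"travel":[0,0,0],"spin":0},{"travel":[0,0,0],"spin":0},{"travel":[0,0,0],"spin":0}]' 255 6
```

```text
time: 12.3
position: [600.2, 160.7, 164.7]
orientation: [[0.992, 0.001, 0.124], [-0.124, 0.0, 0.992], [0.001, -1.0, 0.0]]
force: [-0.4, 0.0, -0.0]
finger_gap: 50.7
time: 13.0
position: [599.3, 162.0, 45.3]
orientation: [[0.993, -0.002, 0.121], [-0.121, -0.0, 0.993], [-0.002, -1.0, -0.0]]
force: [0.3, 0.1, -0.5]
finger_gap: 50.7
time: 13.5
position: [600.5, 161.4, 47.2]
orientation: [[0.993, 0.002, 0.122], [-0.122, 0.0, 0.993], [0.002, -1.0, 0.0]]
force: [-0.2, 1.2, 3.8]
finger_gap: 41.2
```

```bash
python3 -m creep '[{"travel":[0.001,0,0.0005],"spin":0},{"travel":[0.003,0,0.001],"spin":0},{"travel":[0.005,0,0.0015],"spin":0},{"travel":[0.007,0,0.002],"spin":0},{"travel":[0.009,0,0.0025],"spin":0},{"travel":[0.01,0,0.0028],"spin":0},{"travel":[0.01,0,0.0028],"spin":0},{"travel":[0.01,0,0.0028],"spin":0}]';  python3 -m creep '[{"travel":[0,0,0],"spin":0},{"travel":[0,0,0],"spin":0},{"travel":[0,0,0],"spin":0},{"travel":[0,0,0],"spin":0}]' 108; python3 -m creep '[{"travel":[0,-0.02,0],"spin":0},{"travel":[0,-0.05,0],"spin":0},{"travel":[0,-0.09,0],"spin":0},{"travel":[0,-0.13,0],"spin":0},{"travel":[0,-0.17,0.04],"spin":0},{"travel":[0,-0.17,0.08],"spin":0},{"travel":[0,-0.17,0.12],"spin":0},{"travel":[0,-0.17,0.16],"spin":0}]'
python3 - <<'E'
from h import *
t=cam("top");s=cam("side")
np.savez("last.npz",t=t["color"],s=s["color"])
for n,d,(y0,y1,x0,x1),th in(("top",t,(165,185,340,440),252),("side",s,(145,230,250,325),238)):
    m=(d["color"].min(2)>th).astype(np.uint8); q,l,st,ce=cv2.connectedComponentsWithStats(m)
    for i in range(1,q):
        if st[i,4]>20 and x0<ce[i][0]<x1 and y0<ce[i][1]<y1: print(n,st[i],ce[i],onz(d,ce[i],83))
E
```

```text
time: 14.3
position: [609.9, 162.9, 46.9]
orientation: [[0.993, -0.0, 0.122], [-0.122, -0.0, 0.993], [-0.0, -1.0, -0.0]]
force: [-3.4, -0.8, 6.5]
finger_gap: 41.2
time: 14.7
position: [609.9, 162.9, 46.0]
orientation: [[0.993, -0.0, 0.122], [-0.122, 0.0, 0.993], [-0.0, -1.0, -0.0]]
force: [0.2, 0.8, -0.2]
finger_gap: 50.7
time: 15.5
position: [629.8, 323.3, 217.0]
orientation: [[0.993, 0.001, 0.122], [-0.122, 0.0, 0.993], [0.001, -1.0, 0.001]]
force: [0.1, -0.2, 0.0]
finger_gap: 50.9
top [345 170   9   7  44] [349.2 173.2] [606.2 159.5  83. ]
top [380 173  10   7  50] [384.2 176.1] [598.   88.6  83. ]
top [414 176  10   9  61] [418.7 180. ] [588.1  19.   83. ]
side [301 150   9   5  35] [305.4 152.1] [591.5  19.5  83. ]
side [292 165   9   5  37] [296.2 167.1] [600.8  89.2  83. ]
side [281 182  10   5  40] [286.1 184.1] [609.5 160.6  83. ]
```

Left cap is now at (606.2,159.5)/(609.5,160.6) in the two views against an expected (607,158)/(609.6,158.8): within 1–2 mm. Next, the plate.

Run:
```python
from h import *
t=cam("top");s=cam("side")
def holes(d,roi,z):
    y0,y1,x0,x1=roi; g=cv2.cvtColor(d["color"],cv2.COLOR_BGR2GRAY)
    m=np.zeros(g.shape,np.uint8); m[y0:y1,x0:x1]=(g[y0:y1,x0:x1]>90)*255
    cs,h=cv2.findContours(m,cv2.RETR_CCOMP,cv2.CHAIN_APPROX_NONE)
    out=[]
    for c,hh in zip(cs,h[0]):
        if hh[3]>=0 and cv2.contourArea(c)>60: e=cv2.fitEllipse(c); out.append((np.array(e[0]),onz(d,e[0],z),cv2.contourArea(c)))
        if hh[3]<0 and cv2.contourArea(c)>800:
            r=cv2.minAreaRect(c); print("outer",[onz(d,p,6).round(1)[:2].tolist() for p in cv2.boxPoints(r)], "c",onz(d,r[0],6))
    for o in out: print(*o)
print("top");holes(t,(165,278,200,270),6); print("side");holes(s,(270,320,240,365),6)
b1=(227.5,201.8);b2=(235.5,235.8)
for n,p in(("b1",b1),("b2",b2)): print(n,onz(t,p,54))
C=lambda x,y:((x-378)/3.15+240-.4,y/3.15+205-.4)
print("bar side",onz(s,C(518,233),54),onz(s,C(638,229),54))
print("brown",onz(t,(297/3.15+200,253/3.15+160),80),onz(s,C(687,58),80),"beaker",onz(t,(294/3.15+200,67/3.15+160),68),onz(s,C(506,57),68))
```

```text
top
outer [[398.8, 488.4], [629.5, 489.3], [624.8, 333.6], [395.1, 337.0]] c [510.5 411.9   6. ]
[228.4 190.3] [588.4 425.1   6. ] 244.0
side
outer [[634.6, 403.0], [424.2, 353.2], [414.4, 422.3], [612.3, 468.5]] c [521.5 412.9   6. ]
[267.8 297.6] [588.7 427.8   6. ] 257.5
[303.5 295.6] [521.  411.5   6. ] 253.0
[339.1 293.9] [453.1 395.7   6. ] 256.5
b1 [557.5 416.5  54. ]
b2 [485.5 399.9  54. ]
bar side [556.3 416.1  54. ] [485.8 401.1  54. ]
brown [472.6 275.1  80. ] [474.2 272.   80. ] beaker [595.2 275.3  68. ] [596.2 277.3  68. ]
```

```bash
python3 -c "from h import *; go(521,411,130,13.2)"
```

```text
t 15.7 pos [629.  322.3 215.5] yaw -6.89 gap 50.5145565920076 F [-0.3 -0.1 -0.5] travel [-0.1178, 0.0855, 0.0751] spin -0.3507
```

```bash
python3 -m creep '[{"travel":[-0.02,0.01,0.012],"spin":-0.06},{"travel":[-0.05,0.03,0.03],"spin":-0.15},{"travel":[-0.08,0.05,0.05],"spin":-0.25},{"travel":[-0.105,0.075,0.068],"spin":-0.33},{"travel":[-0.118,0.086,0.075],"spin":-0.351},{"travel":[-0.118,0.086,0.075],"spin":-0.351},{"travel":[-0.118,0.086,0.075],"spin":-0.351}]' 50; python3 -c "from h import *; go(521,411,45,13.2)"
```

```text
time: 16.4
position: [523.0, 409.6, 131.2]
orientation: [[0.974, 0.001, -0.225], [0.225, -0.0, 0.974], [0.001, -1.0, -0.0]]
force: [0.7, -0.6, 0.4]
finger_gap: 70.8
t 16.4 pos [523.  409.6 131.2] yaw 12.98 gap 70.8351327576659 F [ 0.7 -0.6  0.4] travel [-0.0017, 0.0862, 0.0018] spin -0.0038
```

```bash
python3 -m creep '[{"travel":[-0.001,0.015,0.001],"spin":0},{"travel":[-0.001,0.035,0.001],"spin":0},{"travel":[-0.001,0.055,0.001],"spin":0},{"travel":[-0.001,0.07,0.001],"spin":0},{"travel":[-0.001,0.08,0.001],"spin":0},{"travel":[-0.001,0.086,0.001],"spin":0},{"travel":[-0.001,0.086,0.001],"spin":0},{"travel":[-0.001,0.086,0.001],"spin":0}]'; python3 -m creep '[{"travel":[0,0,0],"spin":0},{"travel":[0,0,0],"spin":0},{"travel":[0,0,0],"spin":0},{"travel":[0,0,0],"spin":0},{"travel":[0,0,0],"spin":0},{"travel":[0,0,0],"spin":0},{"travel":[0,0,0],"spin":0},{"travel":[0,0,0],"spin":0}]' 255 35; python3 -c "from h import *; go(521,411,45,13.2)"
```

```text
time: 17.2
position: [520.9, 411.5, 44.9]
orientation: [[0.974, 0.001, -0.227], [0.227, 0.001, 0.974], [0.001, -1.0, 0.0]]
force: [-0.2, -0.8, 0.6]
finger_gap: 71.0
time: 18.0
position: [520.4, 411.2, 44.2]
orientation: [[0.974, -0.0, -0.227], [0.227, -0.0, 0.974], [-0.0, -1.0, -0.0]]
force: [1.2, 0.1, 0.5]
finger_gap: 12.8
t 18.0 pos [520.4 411.2  44.2] yaw 13.11 gap 12.813632609488115 F [1.2 0.1 0.5] travel [0.0006, -0.0008, -0.0003] spin -0.0015
```

Gripped (gap 12.8 mm, same −1.5 mm bias as on the bottles). Lift.

```bash
python3 -m creep '[{"travel":[0,-0.005,0],"spin":0},{"travel":[0,-0.02,0],"spin":0},{"travel":[0,-0.04,0],"spin":0},{"travel":[0,-0.065,0],"spin":0},{"travel":[0,-0.09,0],"spin":0},{"travel":[0,-0.11,0],"spin":0},{"travel":[0,-0.12,0],"spin":0},{"travel":[0,-0.12,0],"spin":0}]'; python3 -m creep '[{"travel":[0,0,0],"spin":0.04},{"travel":[0,0,0],"spin":0.14},{"travel":[0,0,0],"spin":0.26},{"travel":[0,0,0],"spin":0.38},{"travel":[0,0,0],"spin":0.5},{"travel":[0,0,0],"spin":0.6},{"travel":[0,0,0],"spin":0.64},{"travel":[0,0,0],"spin":0.64}]';  python3 -c "from h import *; go(600.5,89,168,-97)"
```

```text
time: 18.8
position: [521.3, 411.9, 166.7]
orientation: [[0.974, 0.003, -0.227], [0.227, 0.002, 0.974], [0.004, -1.0, 0.001]]
force: [-0.3, 0.7, -3.1]
finger_gap: 13.3
time: 19.6
position: [519.5, 410.8, 162.5]
orientation: [[0.917, -0.002, 0.4], [-0.4, -0.001, 0.917], [-0.002, -1.0, -0.002]]
force: [-0.9, 0.2, -3.9]
finger_gap: 13.1
t 19.6 pos [519.5 410.8 162.5] yaw -23.58 gap 13.10316756083484 F [-0.9  0.2 -3.9] travel [0.2029, -0.0052, -0.2626] spin 1.2815
```

```bash
python3 -m creep '[{"travel":[0.005,-0.001,-0.007],"spin":0.05},{"travel":[0.018,-0.002,-0.023],"spin":0.15},{"travel":[0.033,-0.003,-0.043],"spin":0.26},{"travel":[0.05,-0.004,-0.065],"spin":0.38},{"travel":[0.068,-0.005,-0.088],"spin":0.5},{"travel":[0.085,-0.006,-0.11],"spin":0.6},{"travel":[0.098,-0.006,-0.127],"spin":0.64},{"travel":[0.1,-0.006,-0.131],"spin":0.64}]';  python3 -c "from h import *; go(600.5,89,168,-97)"
```

```text
time: 20.4
position: [559.9, 249.0, 169.5]
orientation: [[0.495, -0.001, 0.869], [-0.869, -0.001, 0.495], [0.0, -1.0, -0.001]]
force: [-0.5, 1.2, -3.8]
finger_gap: 12.8
t 20.4 pos [559.9 249.  169.5] yaw -60.33 gap 12.84465422788268 F [-0.5  1.2 -3.8] travel [0.1591, 0.0016, -0.0439] spin 0.64
```

```bash
python3 -m creep '[{"travel":[0.007,0,-0.002],"spin":0.05},{"travel":[0.027,0.0,-0.007],"spin":0.15},{"travel":[0.052,0,-0.014],"spin":0.26},{"travel":[0.08,0,-0.022],"spin":0.38},{"travel":[0.108,0.001,-0.03],"spin":0.5},{"travel":[0.135,0.001,-0.037],"spin":0.6},{"travel":[0.153,0.001,-0.042],"spin":0.64},{"travel":[0.159,0.001,-0.044],"spin":0.64}]'; python3 -m creep '[{"travel":[0,0,0],"spin":0},{"travel":[0,0,0],"spin":0},{"travel":[0,0,0],"spin":0},{"travel":[0,0,0],"spin":0},{"travel":[0,0,0],"spin":0}]'
python3 - <<'E'
from h import *
go(600.5,89,168,-97)
t=cam("top");s=cam("side")
a=cv2.resize(t["color"][130:215,315:445],None,fx=3,fy=3,interpolation=cv2.INTER_CUBIC)
b=cv2.resize(s["color"][85:225,235:345],None,fx=4,fy=4,interpolation=cv2.INTER_CUBIC)
a=cv2.copyMakeBorder(a,0,b.shape[0]-a.shape[0],0,0,cv2.BORDER_CONSTANT)[:, :360]
cv2.imwrite("pics/j.png",np.hstack([a,b])); cv2.imwrite("pics/jt.png",t["color"]);cv2.imwrite("pics/js.png",s["color"])
E
```

```text
time: 21.2
position: [600.6, 90.3, 168.7]
orientation: [[-0.12, -0.001, 0.993], [-0.993, -0.0, -0.12], [0.0, -1.0, -0.001]]
force: [0.0, 0.5, -3.3]
finger_gap: 13.1
time: 21.7
position: [600.3, 92.1, 169.2]
orientation: [[-0.119, -0.0, 0.993], [-0.993, 0.0, -0.119], [-0.0, -1.0, -0.0]]
force: [0.3, -0.9, -3.3]
finger_gap: 13.0
t 21.7 pos [600.3  92.1 169.2] yaw -96.83 gap 12.968257212334796 F [ 0.3 -0.9 -3.3] travel [0.003, 0.0012, 0.0006] spin 0.003
```

View pics/j.png

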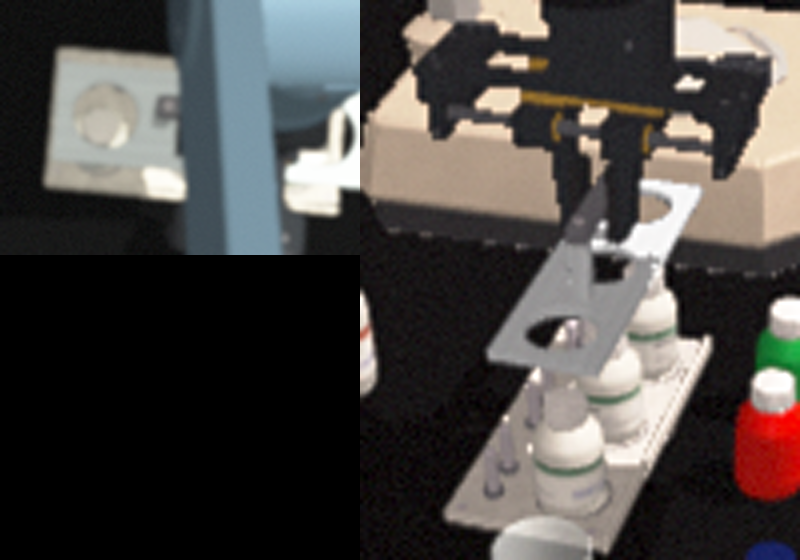

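Bottle left (570,450 in the side crop) upright under the raised plate; the plate looks level, left hole centre about (105,115) in the top crop and (561,333) in the side crop.

Run:
```python
from h import *
t=cam("top");s=cam("side")
T=lambda x,y:(x/3+315-.33,y/3+130-.33); S=lambda x,y:((x-360)/4+235-.4,y/4+85-.4)
z=169.2-44.5+6
print("left hole", onz(t,T(105,115),z), onz(s,S(561,333),z))
for p in((490,355),(605,370),(700,184),(647,181)): print("corner",onz(s,S(*p),z))
print("right hole edge pts",onz(s,S(655,207),z))
# refine hole in side view by contour of dark/plate
g=cv2.cvtColor(s["color"],cv2.COLOR_BGR2GRAY)
for x,y in((561,333),(580,333),(600,345),(520,340),(625,268),(655,207),(680,210)): 
    u,v=S(x,y); print((x,y),s["color"][int(round(v)),int(round(u))])
print("left cap side/top @83: 609.5,160.6 / 606.2,159.5 ; mid 600.8,89.2/598,88.6 (top th252 bias)")
gt=cv2.cvtColor(t["color"],cv2.COLOR_BGR2GRAY); print(gt[160:178:2,336:366:2])
```

```text
left hole [608.4 161.5 130.7] [609.  164.1 130.7]
corner [642.8 191.1 130.7]
corner [577.4 194.9 130.7]
corner [559.8 -11.2 130.7]
corner [593.5  -9.7 130.7]
right hole edge pts [582.6  21.  130.7]
(561, 333) [235 244 253]
(580, 333) [129 127 138]
(600, 345) [143 143 144]
(520, 340) [150 150 151]
(625, 268) [142 147 159]
(655, 207) [129 146 170]
(680, 210) [247 247 247]
left cap side/top @83: 609.5,160.6 / 606.2,159.5 ; mid 600.8,89.2/598,88.6 (top th252 bias)
[[187 185 184 175 166 166 172 172 162 139 149 172 183 186 187]
 [185 183 176 170 169 171 169 173 172 167 165 165 173 183 184]
 [181 179 172 171 166 168 166 172 176 170 167 171 168 182 185]
 [185 180 169 166 162 172 175 177 178 176 170 171 167 177 182]
 [184 179 172 173 177 187 188 191 188 186 175 175 170 180 182]
 [187 184 187 184 190 190 191 191 191 193 186 171 170 181 182]
 [184 184 192 187 188 191 192 193 190 202 220 178 174 185 183]
 [184 182 184 176 185 194 194 194 194 222 228 174 179 185 184]
 [188 186 186 175 167 189 193 191 208 237 229 178 181 182 181]]
```

```bash
python3 -m creep '[{"travel":[0.001,0.002,0],"spin":0},{"travel":[0.002,0.006,0],"spin":0.002},{"travel":[0.0026,0.012,0],"spin":0.003},{"travel":[0.0026,0.018,0],"spin":0.003},{"travel":[0.0026,0.024,0],"spin":0.003},{"travel":[0.0026,0.028,0],"spin":0.003},{"travel":[0.0026,0.031,0],"spin":0.003},{"travel":[0.0026,0.031,0],"spin":0.003}]'; python3 -m creep '[{"travel":[0,0,0],"spin":0},{"travel":[0,0,0],"spin":0},{"travel":[0,0,0],"spin":0},{"travel":[0,0,0],"spin":0},{"travel":[0,0,0],"spin":0},{"travel":[0,0,0],"spin":0}]'
python3 - <<'E'
from h import *
go(600.5,89.5,138,-97)
t=cam("top");s=cam("side")
a=cv2.resize(t["color"][140:205,325:385],None,fx=6,fy=6,interpolation=cv2.INTER_CUBIC)
b=cv2.resize(s["color"][120:220,255:325],None,fx=6,fy=6,interpolation=cv2.INTER_CUBIC)[:590]
a=cv2.copyMakeBorder(a,0,b.shape[0]-a.shape[0],0,0,cv2.BORDER_CONSTANT)
cv2.imwrite("pics/k.png",np.hstack([a,b])); print(a.shape,b.shape)
E
```

```text
time: 22.7
position: [599.8, 88.8, 137.6]
orientation: [[-0.123, -0.001, 0.992], [-0.992, 0.0, -0.123], [0.0, -1.0, -0.001]]
force: [-0.6, 0.2, -3.4]
finger_gap: 12.7
time: 23.3
position: [600.1, 88.8, 138.3]
orientation: [[-0.123, 0.0, 0.992], [-0.992, -0.0, -0.123], [0.0, -1.0, 0.0]]
force: [0.1, -0.0, -4.2]
finger_gap: 12.6
t 23.3 pos [600.1  88.8 138.3] yaw -97.07 gap 12.598422302570466 F [ 0.1 -0.  -4.2] travel [-0.0008, 0.0003, 0.0003] spin -0.0012
(590, 360, 3) (590, 420, 3)
```

View pics/k.png

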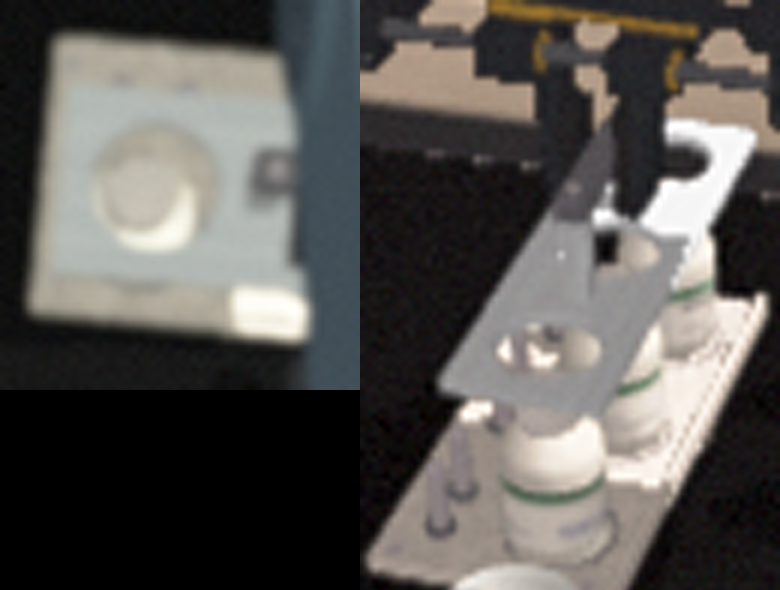

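Top half: left hole centre about (156,187), cap disc seen in it about (146,190). Side half: left hole centre (549,350), right hole (685,160), bottles upright, visible gap between plate and cap. Compute offsets.

Run:
```python
from h import *
t=cam("top");s=cam("side")
T=lambda x,y:(x/6+325-.42,y/6+140-.42); S=lambda x,y:((x-360)/6+255-.42,y/6+120-.42)
Ti=lambda p:((p[0]-325+.42)*6,(p[1]-140+.42)*6); Si=lambda p:((p[0]-255+.42)*6+360,(p[1]-120+.42)*6)
z=99.8
print("hole top",onz(t,T(156,187),z),"cap top",onz(t,T(146,190),83))
print("hole side",onz(s,S(549,350),z),"right",onz(s,S(680,159),z))
for p in((440,385),(597,410),(755,130)): print("corner",onz(s,S(*p),z))
print("corner top-left, bottom-left top view",onz(t,T(65,85),z),onz(t,T(52,268),z))
for n,c in(("left",(609.5,160.6,83)),("mid",(600.8,89.2,83)),("right",(591.5,19.5,83))):
    print("side expected hole px",n,Si(proj(s,(c[0],c[1],z))))
print("top left cap px expected",Ti((349.2,173.2)))
g=cv2.cvtColor(t["color"],cv2.COLOR_BGR2GRAY)[155:188:1,336:364]
print(g)
```

```text
hole top [608.3 157.7  99.8] cap top [610.3 160.   83. ]
hole side [608.8 159.6  99.8] right [585.1  16.8  99.8]
corner [644.2 188.   99.8]
corner [582.8 193.7  99.8]
corner [557.9 -11.2  99.8]
corner top-left, bottom-left top view [644.  187.   99.8] [582.  193.3  99.8]
side expected hole px left (np.float64(546.6767083468177), np.float64(351.4171302280678))
side expected hole px mid (np.float64(607.8697511959872), np.float64(250.35490793574277))
side expected hole px right (np.float64(663.8920170280636), np.float64(161.10850026474404))
top left cap px expected (147.71999999999994, 201.71999999999994)
[[176 181 183 183 181 182 181 180 177 179 179 179 181 179 179 178 175 172
  168 166 166 167 171 175 174 175 173 173]
 [178 181 184 182 184 182 183 183 184 184 183 184 182 182 181 181 181 179
  179 178 179 178 180 180 180 178 176 176]
 [179 183 183 183 183 182 183 182 184 183 183 184 182 183 182 184 183 183
  184 182 181 182 181 183 182 181 181 179]
 [178 181 182 184 182 184 183 182 182 182 183 183 181 182 180 181 180 181
  182 182 182 183 183 182 181 182 182 181]
 [180 183 184 184 185 
[... 2671 characters left out ...]
182 182 183 182 183 182 181 183 182 183 184 186 188 194 195 195 192 190
  187 184 184 184 185 183 184 185 185 185]
 [183 183 183 183 183 183 184 183 183 182 183 182 182 182 182 183 182 181
  181 181 182 182 182 181 182 182 183 182]
 [180 181 183 182 181 181 181 183 182 183 182 182 183 182 181 184 183 182
  181 183 182 181 181 181 180 182 181 182]
 [171 173 174 175 175 173 174 172 176 176 178 180 180 182 182 180 181 180
  183 181 182 181 183 182 183 182 181 181]
 [167 167 168 168 168 167 163 161 163 167 168 168 170 170 169 170 171 173
  175 176 179 180 181 182 181 183 181 182]
 [167 170 169 170 170 170 166 164 159 156 155 155 154 153 153 156 161 167
  170 175 175 175 177 176 177 175 176 182]]
```

```bash
python3 -m creep '[{"travel":[-0.0005,0,0],"spin":0},{"travel":[-0.001,0,0],"spin":0},{"travel":[-0.001,0,0],"spin":0},{"travel":[-0.001,0,0],"spin":0},{"travel":[-0.001,0,0],"spin":0},{"travel":[-0.001,0,0],"spin":0},{"travel":[-0.001,0,0],"spin":0},{"travel":[-0.001,0,0],"spin":0}]'
python3 - <<'E'
from h import *
go(600.5,89.5,138,-97)
t=cam("top");s=cam("side")
# bystanders moved?
for n,d in(("top",t),("side",s)):
    h=cv2.cvtColor(d["color"],cv2.COLOR_BGR2HSV); m=cv2.inRange(h,(110,120,60),(130,255,255)); q,l,st,ce=cv2.connectedComponentsWithStats(m)
    for i in range(1,q):
        if st[i,4]>40: print("blue cap",n,ce[i],onz(d,ce[i],80))
print(np.abs(s["color"][215:250,260:300].astype(int)-cv2.imread("pics/side0.png")[215:250,260:300]).mean(),"beaker diff")
print(env.state()["joint_velocities"])
print(env.finish_job())
E
```

```text
time: 24.3
position: [600.2, 89.8, 138.2]
orientation: [[-0.123, -0.0, 0.992], [-0.992, -0.0, -0.123], [0.0, -1.0, -0.0]]
force: [0.6, -0.5, -3.1]
finger_gap: 12.6
t 24.3 pos [600.2  89.8 138.2] yaw -97.07 gap 12.60322846923796 F [ 0.6 -0.5 -3.1] travel [0.0002, 0.0002, 0.0003] spin -0.0012
blue cap top [294.2 239.3] [474.7 275.3  80. ]
blue cap side [337.1 226.7] [473.9 283.4  80. ]
9.10547619047619 beaker diff
[-0.   0.1  0.1 -0.   0.1  0.1]
the job is handed in; nothing more can be done
None
```

The job is handed in at about 24 s. The tipped bottle stands upright on its ring, released. The robot is holding the cover plate still and level above the three caps.

- **Bottle:** I gripped it across the body and turned it upright about its base edge. The first release left it short of the ring, probably with its front edge on the lip. I regripped twice to slide it into place. Before the plate went over, its cap was about 1–2 mm from where its neighbours put it, mostly too far left.
- **Plate:** I lifted it by its handle to about 120 mm, carried it over the beaker and brown bottle, turned it, and lowered it over the caps. Tool height puts the underside about 10–11 mm above the caps, and both cameras agree on its two near corners at that height. The wrist force, 3–4 N, is just the plate's weight.
- **Hole centring:**
  - **Left hole:** before a last 1 mm nudge it was about 1 mm (side view) to 3 mm (top view) off its cap, so the two views disagree somewhat. I did not measure it again after the nudge.
  - **Right hole:** it matched in the side view within reading error, partly hidden by a finger.
  - **Middle hole:** it is mostly hidden by the handle and gripper. I placed it from the plate's geometry and did not measure it directly.
- **Bystanders:** the brown bottle's cap is at its starting position in the top view, within about 2 mm. The side view's blue-cap reading was about 11 mm off the starting one, but that was taken by a different method, so I trusted the top view. The beaker was only checked by comparing images, which shadows affect, and its position was not measured again.

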